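# Start up the pump starter box on the shop counter

## Task

Try out the pump starter box lying on the counter: push the raised end of the blue rocker fully down to switch it on, then do the same with the yellow rocker, and then press the green start button fully down and finish with your fingertips still holding it down. Leave the white rocker and the red button unpressed, and leave everything loose on the box and the counter where it is: nothing is to be picked up.

Things in the scene. Friction and masses are not known exactly. Their poses are not given: they have to be found in the camera images.
- box: Grey pump starter box lying on its back, firmly fixed: 260 (x) x 300 (y) x 60 mm high, white top plate. Origin at the centre of its underside on the counter; its x axis points away from the robot (turned up to 0.3 rad), z up. On top, in the box's frame: three rocker switches side by side at x = 50 mm (pivots), y = -90, 0 and 90 mm, in any colour order; green and red push buttons at x = -70 mm, y = -85 and 85 mm, either way round.
- blue (a joint): Blue rocker switch (mains), to be switched on first. 0 = off as found: the half on the box's -x side stands up, sloping, and the half on the +x side is level. 0.32 rad = fully on: the -x half is pushed down level. Turns about the box's y axis; friction only (about 3.5 N at the press point), so it stays wherever it is left. Found at 0 to 0.03.
- blue_press (a point): Point on the top face of the raised (-x) half of the blue rocker, mid-width, 22 mm from the pivot; this half is 36 mm long (along x) and 42 mm wide with a thin cross-stripe near its end. It moves with the rocker: about 7 mm above the pivot line when off; fully on it lies level, 78 mm above the counter (18 mm above the box's top).
- yellow (a joint): Yellow rocker switch (control), to be switched on second. 0 = off as found: the half on the box's -x side stands up, sloping, and the half on the +x side is level. 0.32 rad = fully on: the -x half is pushed down level. Turns about the box's y axis; friction only (about 3.5 N at the press point), so it stays wherever it is left. Found at 0 to 0.03.
- yellow_press (a point): Point on the top face of the raised (-x) half of the yellow rocker, mid-width, 22 mm from the pivot; this half is 36 mm long (along x) and 42 mm wide with a thin cross-stripe near its end. It moves with the rocker: about 7 mm above the pivot line when off; fully on it lies level, 78 mm above the counter (18 mm above the box's top).
- white (a joint): White rocker switch (spare), to be left alone. 0 = off as found: the half on the box's -x side stands up, sloping, and the half on the +x side is level. 0.32 rad = fully on: the -x half is pushed down level. Turns about the box's y axis; friction only (about 3.5 N at the press point), so it stays wherever it is left. Found at 0 to 0.03.
- white_press (a point): Point on the top face of the raised (-x) half of the white rocker, mid-width, 22 mm from the pivot; this half is 36 mm long (along x) and 42 mm wide with a thin cross-stripe near its end. It moves with the rocker: about 7 mm above the pivot line when off; fully on it lies level, 78 mm above the counter (18 mm above the box's top).
- green (a joint): Green start button's travel: 0 released, 0.008 m fully down. It springs back when let go; about 2 N starts it moving and 6 N takes it fully down.
- green_top (a point): Centre of the top of the round green push button, 36 mm across, standing 20 mm above the box's top when released; it is pressed straight down.
- red (a joint): Red stop button's travel, to be left alone: 0 released, 0.008 m fully down, a spring like the green one's.
- red_top (a point): Centre of the top of the round red push button, 36 mm across, standing 20 mm above the box's top when released; it is pressed straight down.
- elbow_mid (a point): Centre (half-way up) of a loose bystander: grey plastic pipe elbow, 43 x 43 x 26 mm, lying flat on the starter box between the two buttons.
- nipple_mid (a point): Centre (half-way up) of a loose bystander: small brass pipe nipple, 24 mm across, 28 mm tall, upright on the starter box beyond the rockers.
- coupling_mid (a point): Centre (half-way up) of a loose bystander: grey plastic pipe coupling, 52 mm across, 50 mm tall, upright on the counter on the +y side of the box.
- tin_mid (a point): Centre (half-way up) of a loose bystander: round tin with green label, 64 mm across, 85 mm tall, upright on the counter on the +y side of the box.
- phone_mid (a point): Centre (half-way up) of a loose bystander: black phone with a blue-grey screen, 150 x 73 x 10 mm, flat on the counter on the -y side of the box.
- tape_mid (a point): Centre (half-way up) of a loose bystander: yellow tape measure in its case, 65 x 35 x 62 mm, on the counter on the -y side of the box.

How it is judged:
On the way, in this order (a step that is already met when the one before it is completed fails the run):
1. the blue rocker is switched on (value of joint blue above 0.26 rad), for 0.1 s.
2. then the yellow rocker is switched on (value of joint yellow above 0.26 rad), for 0.1 s.
3. then the green button is pressed and held down (value of joint each of blue, yellow above 0.26 rad and value of joint green above 0.005 m), for 0.2 s.
At the end, for the whole second after the job is handed in: Blue and yellow rockers are on (each turned past 0.26 of 0.32 rad), the green button is held down by the fingers (more than 5 of its 8 mm, over 1 N), the white rocker (under 0.1 rad) and the red button (under 3 mm) are off, and every loose thing is within 30 mm of where it was (all of step 3 and contact force between the fingers and green above 1 N and value of joint white below 0.1 rad and value of joint red below 0.003 m and distance of each of elbow_mid, nipple_mid, coupling_mid, tin_mid, phone_mid, tape_mid from where it was at the start of the episode below 0.03 m); the arm keeps its last pose, push and grip.
It fails at once if the yellow rocker is switched before the blue one is on (value of joint yellow above 0.16 rad and value of joint blue below 0.2 rad).
It fails at once if the green button is pressed before both rockers are on (value of joint green above 0.004 m and value of joint any of blue, yellow below 0.2 rad).
It fails at once if the white rocker is pushed (value of joint white above 0.1 rad).
It fails at once if the red button is pressed (value of joint red above 0.003 m).
It fails at once if a loose bystander is pushed aside, lifted or carried (more than 30 mm) (distance of any of elbow_mid, nipple_mid, coupling_mid, tin_mid, phone_mid, tape_mid from where it was at the start of the episode above 0.03 m).
It also fails if it takes over 40 s, if anything falls off the work surface, if the arm or the gripper's body presses on something with over 40 N, if the wrist force passes 120 N, or if a joint passes its speed limit or range.

## Robot

A 6-joint arm with a two-finger parallel gripper is mounted at the origin on the work surface. World frame = base frame: x ahead of the robot, y to its left, z up, the work surface at z = 0. Lengths are in m, angles in rad, forces in N, time in s.
With the tool pointing down it reaches from about 0.375 to 0.925 m from the base axis. Payload 5.7 kg.
Tool frame: the origin (TCP) lies midway between the tips of the shut fingers; the grasp point (between the pads) lies 19 mm behind it; z points along the fingers, y is the line along which they close (so a half turn about z gives the same grasp; the last joint's range is limited). The gripper opens to 88 mm and grips with 3 to 60 N. Pads are 20 mm wide; open, the fingers measure 115 mm over their backs; the gripper's body (75 mm by 178 mm) begins 61 mm behind the grasp point.
Start: joints at [1.095, 0.359, 1.51, -0, 1.272, -0.115], TCP at [0.212, 0.561, 0.223] pointing down, gripper open.
Joint ranges: [-2.97, 2.97], [-1.01, 2.36], [0.21, 2.38], [-0.96, 4.11], [0.2, 2.71], [-2.98, 2.98]. Speed limits (rad/s): [2.39, 2.39, 3.14, 3.14, 3.14, 3.14].

## Interface

Orientations are given as a unit quaternion [x, y, z, w].
In Python, from bench import move_ptp, servo_line, goto_joints, move_gripper, sleep, inverse_kinematics, capture, PlanningError, close_job, spot_in, silhouettes, current_clock, current_joint_pos, current_qvel, current_joint_torque, current_position, current_orientation, current_force, current_torque, current_finger_gap, current_grip_force gives the robot as it stands. Calls block until the motion is done:
- move_ptp(position, orientation): joint-space move of the TCP to a pose.
- servo_line(position, orientation=None, rate=0.15, contact_N=None): straight line of the TCP; orientation=None keeps the orientation; rate is the mean speed in m/s. With contact_N (N) it stops when the force on the tool has changed by that much, and returns True; else False.
- goto_joints(angles): joint-space move.
- move_gripper(opening): finger opening in m; the grip force is fixed at half the most; returns when the fingers have stopped.
- sleep(seconds).
- inverse_kinematics(position, orientation): joint angles nearest the present ones, or None.
- capture(name): name is "scene" or "side" or "wrist"; returns a dict with "image" (400x640x3 uint8, blue, green, red), "range_z" (400x640 float32, m along the optical axis (not along the pixel's ray), 0 where there is no reading), "intrinsics" (3x3 intrinsics, pixels), "R" (3x3) and "t" (3): a world point X has camera coordinates R X + t. Camera axes: x right, y down, z forward; pixel columns grow to the right and rows downward; lengths in m; the calibration is good to about 2 mm. A picture is of the moment at which its call begins.
A pose or a line that the arm cannot do raises PlanningError and nothing moves.
- close_job(): hands the job in; it is judged then, once.
Trained networks look in the newest picture that a camera, given by its name, has taken for a name from the list of things; names that differ only in an ending like _2 or _b are one class to them, and where a whole thing is asked for, a point or a joint stands for the part that bears it (a point fixed in the world has none). Each returns a list of dicts, best first, with "conf" (0 to 1); they miss things now and then, are a little off and sometimes report something else, mostly with a low value. They report only what shows in the picture. A call takes as long as a camera call.
- spot_in(camera, query): "xy" ([column, row] in pixels, amid what is visible of it).
- silhouettes(camera, query): "region" (400x640 bool, what is visible of it) and "xy" ([column, row] in pixels, amid what is visible of it).
Readings, each from a call of its own:
- current_clock(): time.
- current_joint_pos(): joint angles.
- current_qvel(): joint speeds.
- current_joint_torque(): joint torques, N m.
- current_position(): TCP position.
- current_orientation(): TCP orientation.
- current_force(): force on the tool from outside, world axes, zero at the start.
- current_torque(): the same for the moment, N m.
- current_finger_gap(): finger opening in m.
- current_grip_force(): force on a finger pad.
Only numpy, scipy, OpenCV 4.12 (cv2) and the standard library are available. Lean on these libraries where they do the work, as an engineer would, in place of code of your own. Each camera call takes 0.05 s, during which the arm holds its last target. There are 200 camera calls.

## Working session

There is one attempt and no reset: what is moved stays moved. The work goes in short steps, each a Python script; the robot and the scene stay as the last script left them, time stands still between calls to the robot, and variables do not carry over. Pictures are saved under pics/ and viewed, at most 10 in all, crops included, and the job is handed in when it is done.

```bash
mkdir -p pics; cat > h.py <<'E'
from bench import *
import numpy as np, cv2
def world(c,uv,z=None):
    u,v=uv; K=c["intrinsics"]
    if z is None:
        p=c["range_z"][int(v)-2:int(v)+3,int(u)-2:int(u)+3]; z=np.median(p[p>0])
    X=np.linalg.inv(K)@[u,v,1]*z
    return c["R"].T@(X-c["t"])
def cloud(c,m):
    v,u=np.nonzero(m&(c["range_z"]>0)); z=c["range_z"][v,u]
    X=np.linalg.inv(c["intrinsics"])@np.vstack([u,v,np.ones(len(u))])*z
    return (c["R"].T@(X-c["t"][:,None])).T
E
python3 - <<'E'
from h import *
for n in ("scene","side"):
    c=capture(n); cv2.imwrite(f"pics/{n}.png",c["image"])
    for q in ["box","blue","yellow","white","green","red","elbow_mid","nipple_mid","coupling_mid","tin_mid","phone_mid","tape_mid"]:
        for s in silhouettes(n,q)[:2]:
            P=cloud(c,s["region"])
            if len(P): print(n,q,round(s["conf"],2),np.round(s["xy"]),len(P),np.median(P,0).round(3),np.percentile(P,2,axis=0).round(3),np.percentile(P,98,axis=0).round(3))
print(current_clock(),current_orientation())
E
```

```text
scene box 0.73 [287. 205.] 7741 [ 0.634 -0.048  0.059] [ 0.436 -0.231  0.005] [0.696 0.063 0.063]
scene blue 0.73 [374. 216.] 606 [0.559 0.131 0.034] [0.523 0.106 0.005] [0.572 0.154 0.05 ]
scene blue 0.68 [183. 193.] 709 [ 0.671 -0.293  0.043] [ 0.634 -0.322  0.005] [ 0.695 -0.287  0.063]
scene white 0.87 [306. 198.] 499 [0.603 0.    0.079] [ 0.57  -0.023  0.073] [0.641 0.021 0.088]
scene red 0.55 [329. 172.] 126 [0.493 0.    0.083] [ 0.471 -0.014  0.072] [0.503 0.015 0.085]
scene elbow_mid 0.74 [294. 166.] 208 [ 0.493 -0.086  0.08 ] [ 0.461 -0.105  0.066] [ 0.504 -0.068  0.086]
scene nipple_mid 0.48 [276. 213.] 144 [ 0.67  -0.038  0.078] [ 0.637 -0.052  0.06 ] [ 0.677 -0.031  0.088]
scene coupling_mid 0.82 [375. 218.] 568 [0.561 0.132 0.033] [0.523 0.108 0.006] [0.572 0.154 0.05 ]
scene coupling_mid 0.35 [272. 187.] 444 [ 0.602 -0.088  0.079] [ 0.57  -0.111  0.073] [ 0.638 -0.069  0.088]
scene tin_mid 0.68 [350. 246.] 1479 [0.696 0.141 0.066] [0.651 0.108 0.004] [0.707 0.165 0.086]
scene tin_mid 0.59 [308. 195.] 455 [0.602 0.001 0.079] [ 0.572 -0.02   0.074] [0.64  0.021 0.088]
sce
[... 1402 characters left out ...]
06] [ 0.57  -0.279  0.013]
side coupling_mid 0.71 [298. 182.] 348 [0.543 0.115 0.036] [0.521 0.101 0.009] [0.568 0.152 0.052]
side tin_mid 0.88 [346. 175.] 715 [0.672 0.111 0.067] [0.642 0.099 0.006] [0.704 0.158 0.087]
side phone_mid 0.93 [272. 339.] 2628 [ 0.499 -0.321  0.011] [ 0.427 -0.36   0.006] [ 0.57  -0.279  0.013]
side phone_mid 0.17 [261. 258.] 212 [ 0.479 -0.179  0.084] [ 0.462 -0.192  0.074] [ 0.496 -0.159  0.087]
side tape_mid 0.71 [351. 326.] 1001 [ 0.657 -0.321  0.056] [ 0.621 -0.328  0.006] [ 0.689 -0.295  0.064]
side tape_mid 0.17 [302. 183.] 314 [0.545 0.112 0.036] [0.521 0.101 0.015] [0.568 0.15  0.051]
1.3 [ 1.79425771e-01  9.83771513e-01 -4.48444220e-05 -8.34872891e-06]
```

View pics/side.png

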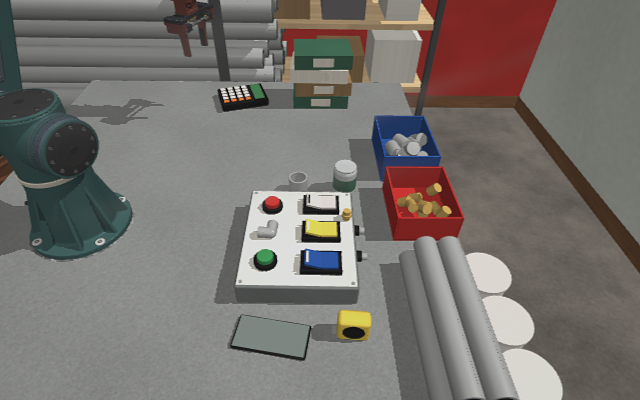

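View pics/scene.png

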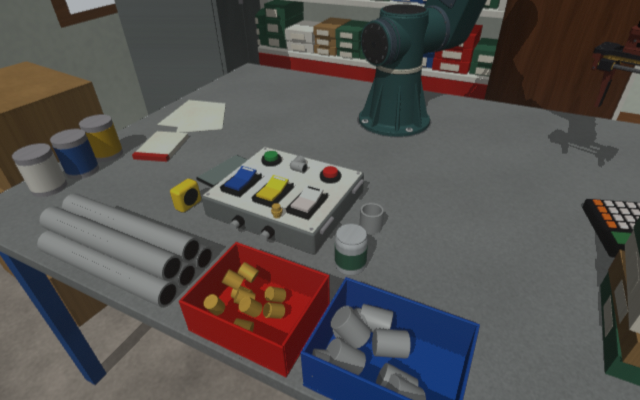

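The side picture shows red (272,204), green (265,258), white (320,203), yellow (320,230), blue (320,261), which agrees with the side-camera network results; the scene-camera "blue" hits are wrong. The box fits a centre near (0.552,-0.090) with yaw about 0. I'll fit it and press blue.

```bash
cat >> h.py <<'E'
L=np.array([[50,-90],[50,0],[50,90],[-70,-85],[-70,85]])/1000
W=np.mean([[[.5995,-.183],[.600,-.092],[.6025,.0015],[.479,-.1755],[.4845,.002]],
           [[.6025,-.1795],[.604,-.090],[.6055,-.001],[.479,-.1755],[.487,0]]],0)
A=L-L.mean(0);B=W-W.mean(0)
yaw=np.arctan2((A[:,0]*B[:,1]-A[:,1]*B[:,0]).sum(),(A*B).sum())
Rb=np.array([[np.cos(yaw),-np.sin(yaw)],[np.sin(yaw),np.cos(yaw)]])
c0=W.mean(0)-Rb@L.mean(0)
def pt(x,y): return c0+Rb@np.array([x,y])
Q=np.array([-np.sin(yaw/2)*-1,np.cos(yaw/2),0,0]) if 0 else np.array([-np.sin(yaw/2),np.cos(yaw/2),0,0])
def press(x,y,zmin,N):
    p=pt(x,y)
    servo_line([*p,.115],Q,rate=.2)
    hit=servo_line([*p,zmin],Q,rate=.03,contact_N=N)
    print("press",hit,current_position().round(4),np.round(current_force(),1),current_clock())
E
python3 - <<'E'
from h import *
print(yaw,c0,(W-c0-(Rb@L.T).T).round(4))
move_gripper(0)
p=pt(.028,-.09)
move_ptp([*p,.16],Q)
press(.028,-.09,.075,14)
p=current_position(); servo_line([p[0],p[1],.13],rate=.2)
servo_line([*(pt(-.03,0)),.2],Q,rate=.25)
for n in ("wrist","side"):
    c=capture(n); cv2.imwrite(f"pics/{n}2.png",c["image"])
for q in("blue","yellow","green","red","white"):
    for s in silhouettes("side",q)[:1]:
        P=cloud(c,s["region"]);print(q,s["xy"],np.percentile(P,[2,50,98],axis=0).round(3).tolist())
print(current_clock())
E
```

```text
-0.027471153303850412 [ 0.55235075 -0.08924506] [[ 0.0011 -0.0007]
 [-0.0003 -0.0004]
 [-0.0008  0.0009]
 [-0.001  -0.0032]
 [ 0.001   0.0034]]
press True [ 0.5773 -0.1799  0.0783] [-1.1  0.8  5.3] 7.0583
blue [318.8, 260.6] [[0.564, -0.204, 0.075], [0.599, -0.184, 0.08], [0.633, -0.161, 0.089]]
green [265.0, 258.5] [[0.463, -0.192, 0.071], [0.48, -0.178, 0.084], [0.497, -0.157, 0.087]]
red [355.3, 326.4] [[0.622, -0.328, 0.001], [0.658, -0.321, 0.056], [0.691, -0.29, 0.064]]
white [318.6, 201.9] [[0.568, -0.024, 0.069], [0.6, -0.006, 0.08], [0.637, 0.026, 0.089]]
8.475
```

```bash
python3 - <<'E'
import cv2,numpy as np
a=cv2.imread("pics/wrist2.png"); b=cv2.imread("pics/side2.png")[180:310,220:390]
b=cv2.resize(b,(523,400)); 
cv2.imwrite("pics/m.png",np.vstack([cv2.resize(a,(480,300)),cv2.resize(b,(480,300))]))
E
```

```text
(no output)
```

View pics/m.png

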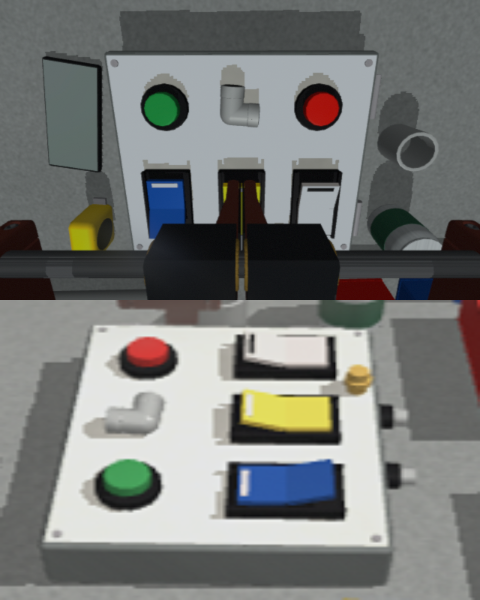

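Blue's -x half is now level and its far half stands up, while yellow and white are still off. Next is yellow, with a height check of both pressed halves.

```bash
python3 - <<'E'
from h import *
servo_line([*pt(.028,0),.13],Q,rate=.2)
press(.028,0,.075,16)
p=current_position(); servo_line([p[0],p[1],.13],rate=.2)
servo_line([*pt(-.07,-.085),.15],Q,rate=.25)
c=capture("side"); cv2.imwrite("pics/s3.png",cv2.resize(c["image"][180:310,220:390],(680,520)))
P=cloud(c,np.ones((400,640),bool))
Lc=(P[:,:2]-c0)@Rb
for n,y in(("blue",-.09),("yellow",0),("white",.09)):
    for x in(.02,.03,.07,.08):
        m=(abs(Lc[:,0]-x)<.004)&(abs(Lc[:,1]-y)<.012); print(n,x,m.sum(),np.median(P[m,2]).round(4))
print(current_clock())
E
```

```text
press True [ 0.5797 -0.09    0.0783] [-1.1  0.4  7.3] 10.4667
blue 0.02 30 0.0788
blue 0.03 35 0.0787
blue 0.07 36 0.0852
blue 0.08 34 0.0885
yellow 0.02 24 0.0789
yellow 0.03 29 0.0786
yellow 0.07 24 0.0859
yellow 0.08 28 0.0879
white 0.02 19 0.0872
white 0.03 20 0.0844
white 0.07 20 0.0789
white 0.08 19 0.0789
11.6
```

View pics/s3.png

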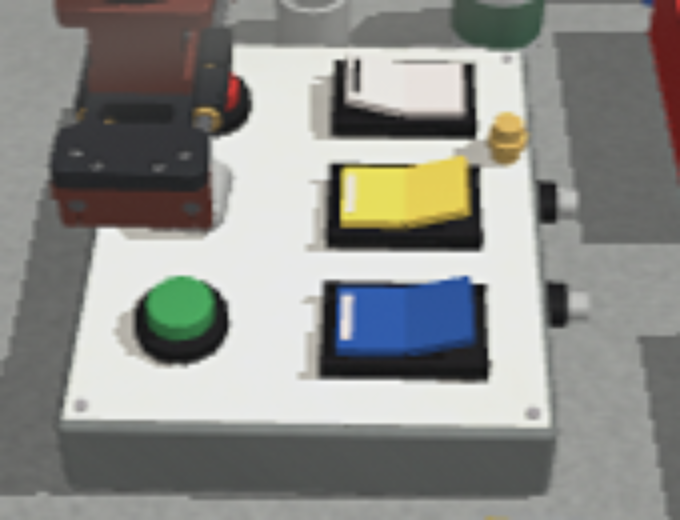

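Blue and yellow are fully on: the -x halves are level at 78.7 mm and the +x halves are raised. White is still off, so I press green and hold it.

```bash
python3 - <<'E'
from h import *
print(pt(-.07,-.085))
press(-.07,-.085,.0705,14)
p=current_position()
servo_line([p[0],p[1],.0712],rate=.02,contact_N=12) if p[2]>.0712 else None
sleep(.6); print(current_position().round(4),np.round(current_force(),1))
c=capture("side"); cv2.imwrite("pics/s4.png",cv2.resize(c["image"][160:310,220:390],(680,600)))
E
```

```text
[ 0.48004241 -0.17229025]
press True [ 0.4799 -0.1723  0.0763] [-1.3  0.1  9.6] 13.1083
[ 0.4799 -0.1722  0.0762] [-2.6  0.1 12.5]
```

View pics/s4.png

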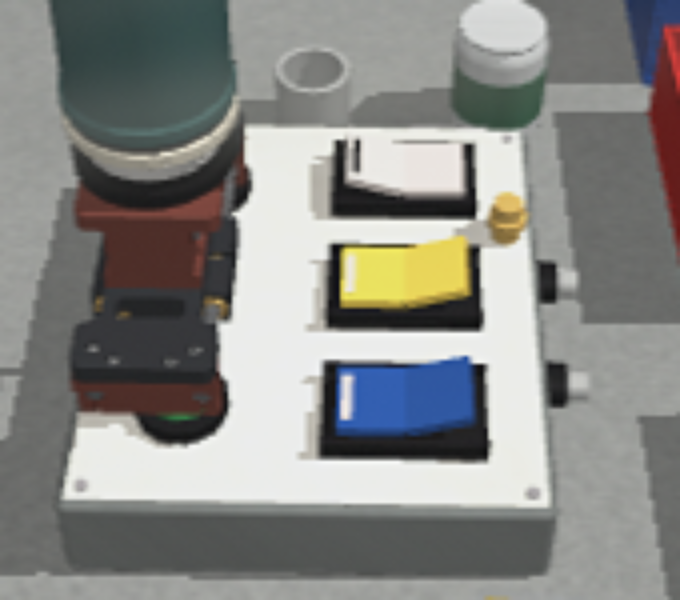

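The fingers cover the green button, at 0.0762 m with about 12 N. The depth data put its released top near 0.084, so this should be the end of travel. I'll confirm by measuring the height where contact starts, then press again.

```bash
python3 - <<'E'
from h import *
p=[.480,-.1745]
servo_line([*p,.095],rate=.1); sleep(.2); print(np.round(current_force(),1))
z=.087
while z>.073:
    servo_line([*p,z],rate=.02); sleep(.1); f=current_force()[2]
    print(round(z,4),current_position()[2].round(4),round(f,1))
    if f>13: break
    z-=.001
sleep(.3); print(current_position().round(4),np.round(current_force(),1),current_clock())
E
```

```text
[-0.5  0.1 -0.8]
0.087 0.087 -0.9
0.086 0.086 -0.1
0.085 0.085 -0.4
0.084 0.0841 2.4
0.083 0.0831 3.1
0.082 0.082 3.9
0.081 0.0811 3.4
0.08 0.0801 4.0
0.079 0.079 4.0
0.078 0.078 4.4
0.077 0.0771 4.6
0.076 0.0763 7.1
0.075 0.0761 17.3
[ 0.4802 -0.1746  0.0761] [-2.2  2.  16.9] 19.6667
```

Contact starts at 0.0842 m and the hard stop is at 0.0761 m. That is the full 8 mm of travel, held with about 17 N.

```bash
python3 -c "
from h import *
print(close_job())"
```

```text
the job is handed in; nothing more can be done
None
```

I switched on the blue rocker, then the yellow one, and handed the job in with the fingertips holding the green button down its full 8 mm at about 17 N. The white rocker was still off at the last check, I never pressed the red button, and I saw nothing loose moved, though the last picture didn't show everything; no verdict came back.

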